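# Fit the return spring on a potter's wheel foot pedal

## Task

The foot pedal of the potter's wheel needs its return spring back. Take the longer of the two springs lying on the kiln props, first drop its hook down through the hole in the pedal's raised bracket, then stretch it and press its eye right down over the post at the other end, so that it stays on, stretched, when you let go. Leave the shorter spring lying where it is.

Things in the scene. Friction and masses are not known exactly. Their poses are not given: they have to be found in the camera images.
- long_spring_grip (a point): Long spring, steel, 213 mm, 85 g, lying level on a kiln prop (brick 40 mm high, 56 x 44, under the coil only). Point: centre of its dark grip tab, on the spring axis, 50 mm above the bench; x along the axis from hook to eye, z up. Tab, to be gripped from above: 32 mm in x, 12 wide, 14 high. Coil, 22 mm thick, x = -16 to -96 mm: close wound, cannot bend, only lengthens (1.5 N + 0.08 N/mm, up to 72 mm).
- long_spring_eye (a point): Centre of the long spring's eye, a level ring of 6 mm wire, 28 mm inside and 40 mm outside diameter, fixed to the tab, 46 mm from the tab's centre along x, on the spring axis. Axes as for the tab.
- long_spring_hook (a point): Lower tip of the long spring's hook. Beyond the coil the 5 mm wire runs 10 mm above the spring axis from x = -108 to -140 mm (tab frame), then turns straight down: the leg stands at x = -144 mm unstretched (190 mm from the eye's centre) and its tip is 36 mm below the axis. Axes as for the tab.
- pedal_hole (a point): Hole in the pedal's bracket, 24 mm round, through a level plate 8 mm thick (56 mm in x, 60 wide) on two side cheeks, free below for 36 mm. Point: hole centre on the plate's upper face, 52 mm above the bench. x level from hole to post, z up. On its -x side is the foot tread. The pedal is fixed to the bench.
- pedal_post (a point): Top of the pedal's post: 10 mm thick, rounded, 14 mm tall, on a round pedestal of 52 mm diameter; 59 mm above the bench, 243 mm from the hole along x; axes as for the hole. With the eye down on the pedestal the spring axis is 11 mm below this point; fitted, the leg bears on the hole's post side and the spring is about 34 mm longer than free (4.2 N).
- short_spring_grip (a point): Short spring, to be left alone: fittings as the long one's but only 40 mm of coil (173 mm overall), on a prop of its own. Point: centre of its grip tab, axes as for the long spring. Which spring lies on the left varies.
Mind the look-alikes: they are no part of the job. Leave any green look-alike of the part that bears long_spring_grip alone.

How it is judged:
On the way:
1. the long spring's hook leg is down through the hole in the bracket, its eye not yet on the post (horizontal distance between long_spring_hook and pedal_hole below 0.016 m and z of long_spring_hook in the frame of pedal_hole below -0.008 m and (z of long_spring_eye in the frame of pedal_post above -0.003 m or horizontal distance between long_spring_eye and pedal_post above 0.02 m)), for 0.1 s.
At the end, for the whole second after the job is handed in: The long spring is released and at rest: hook tip over 25 mm below the bracket face and within 16 mm of the hole axis, eye round the post (within 14 mm), spring axis 3 to 20 mm below the post top, stretched by over 16 mm. The short spring has not moved over 30 mm (horizontal distance between long_spring_hook and pedal_hole below 0.016 m and z of long_spring_hook in the frame of pedal_hole below -0.025 m and horizontal distance between long_spring_eye and pedal_post below 0.014 m and z of long_spring_eye in the frame of pedal_post between -0.02 and -0.003 m and horizontal distance between long_spring_hook and long_spring_eye above 0.206 m and linear speed of long_spring below 0.02 m/s); the robot touches nothing.
It fails at once if the short spring is moved by more than 30 mm (distance of short_spring_grip from where it was at the start of the episode above 0.03 m).
It also fails if it takes over 43 s, if anything falls off the work surface, if the arm or the gripper's body presses on something with over 40 N, if the wrist force passes 120 N, or if a joint passes its speed limit or range.

## Robot

A 6-joint arm with a two-finger parallel gripper is mounted at the origin on the work surface. World frame = base frame: x ahead of the robot, y to its left, z up, the work surface at z = 0. Lengths are in m, angles in rad, forces in N, time in s.
With the tool pointing down it reaches from about 0.375 to 0.9 m from the base axis. Payload 3.1 kg.
Tool frame: the origin (TCP) lies midway between the tips of the shut fingers; the grasp point (between the pads) lies 19 mm behind it; x points along the fingers, y is the direction in which the jaws open and shut, and the axes are right-handed (so a half turn about x gives the same grasp; the last joint's range is limited). The gripper opens to 87 mm and grips with 3 to 60 N. Pads are 19 mm wide; open, the fingers measure 117 mm over their backs; the gripper's body (75 mm by 190 mm) begins 51 mm behind the grasp point.
Start: joints at [1.073, 0.527, 1.433, -0, 1.181, -0.178], TCP at [0.196, 0.593, 0.223] pointing down, gripper open.
Joint ranges: [-3.08, 3.08], [-0.75, 2.2], [0.22, 2.44], [-1.43, 4.57], [0, 2.65], [-2.85, 2.85]. Speed limits (rad/s): [2.79, 2.79, 3.14, 3.14, 3.14, 3.14].

## Interface

Orientations are given as a unit quaternion [x, y, z, w].
In Python, from rig import get_obs, imaging, robot gives the robot as it stands.
- The arm moves only by the shell command python3 -m inch 'ROWS' [FORCE]. ROWS is JSON, a list of rows, each a list of 3 entries, a list of its own where there are three numbers: the finger opening in mm, from 0 to 87, then the shift along the tool's x, y, z in mm, then the turn, a rotation vector about the tool's x, y, z in degrees. In form: [[grip, [dx, dy, dz], [wx, wy, wz]], ...]. A call has 1 to 12 rows; each row shifts and turns the pose as measured when the row begins, along the tool's axes as they then stand; what a row does not reach is not made up. A row lasts 1/8 s, in which the tool goes at most 62.5 mm and 10.7 degrees, less where a joint would pass 70% of its speed; a pose out of reach is approached as far as the arm can. A call with a gripper value outside its range is refused whole. The fingers move at their own pace and stop on an object; FORCE is the grip in N (left out, the last holds). Time passes only in rows, so rows that do not move let the fingers close. It gives the time, the measured TCP pose, the force and the opening at its end, in the units of the state.
- get_obs(): the state, without advancing time (a new reading comes with each control period).
- imaging.camera(name): name is "scene" or "side" or "wrist"; returns the picture (384x512x3 uint8, red, green, blue); there is no depth.
- imaging.camera_params(name): a dict with "camera_matrix" (3x3 intrinsics, pixels), "k1" (the pictures are not rectified: a ray, as slopes to the right and down, at radius r is drawn at 1 + k1 r^2 times it, then the intrinsics apply), "xyz" and "rotation" of the camera in the world. Camera axes: x right, y down, z forward; pixel columns grow to the right and rows downward; lengths in m; the calibration is good to about 2 mm. A picture is of the moment at which its call begins: read the wrist's pose just before it. camera_params takes no time and is no camera call; for the wrist camera it gives the pose at the moment of the call.
- robot.hand_in(): hands the job in, once; it reports no verdict.
Trained networks look in the newest picture that a camera, given by its name, has taken for a name from the list of things; names that differ only in an ending like _2 or _b are one class to them, and where a whole thing is asked for, a point or a joint stands for the part that bears it (a point fixed in the world has none). Each returns a list of dicts, best first, with "confidence" (0 to 1); they miss things now and then, are a little off and sometimes report something else, mostly with a low value. They report only what shows in the picture. A call takes as long as a camera call. They do not tell look-alikes from the thing itself.
- imaging.cut_out(camera, target): "pixels" (384x512 bool, what is visible of it) and "box" ([centre column, centre row, width, height] in pixels, round what is visible of it).
- imaging.tip_of(camera, target): "pixel" ([column, row] in pixels: a listed point, or the origin of a listed thing).
The state is a dict: "time": time; "q": joint angles; "joint_velocities": joint speeds; "joint_torque": joint torques, N m; "position": TCP position; "tool_rot": TCP orientation; "ft_force": force on the tool from outside, world axes, zero at the start; "moment": the same for the moment, N m; "grip_width": finger opening in m.
Only numpy, scipy, OpenCV 4.12 (cv2) and the standard library are available. Lean on these libraries where they do the work, as an engineer would, in place of code of your own. Each camera call takes 0.05 s, during which the arm holds its last target. There are 200 camera calls.

## Working session

There is one attempt and no reset: what is moved stays moved. The work goes in short steps, Python scripts to look and compute and a shell command to move; the robot and the scene stay as the last step left them, time stands still between calls to the robot, and variables do not carry over. Pictures are saved under pics/ and viewed, about 8 in all and at most 12, crops included, and the job is handed in when it is done.

```bash
ls; mkdir -p pics; cat > h.py <<'E'
import numpy as np, cv2
from rig import get_obs, imaging, robot
from scipy.spatial.transform import Rotation as R
def rot(p):
    r=np.array(p["rotation"],float)
    return r if r.shape==(3,3) else R.from_quat(r).as_matrix()
def ray(p,px):
    K=np.array(p["camera_matrix"]);k=p["k1"]
    d=np.array([(px[0]-K[0,2])/K[0,0],(px[1]-K[1,2])/K[1,1]]);u=d.copy()
    for _ in range(20): u=d/(1+k*(u@u))
    return np.array(p["xyz"]),rot(p)@np.array([u[0],u[1],1])
def atz(p,px,z):
    o,d=ray(p,px);return o+d*(z-o[2])/d[2]
def proj(p,X):
    c=rot(p).T@(np.array(X)-np.array(p["xyz"]));u=c[:2]/c[2];u=u*(1+p["k1"]*(u@u))
    K=np.array(p["camera_matrix"]);return np.array([K[0,0]*u[0]+K[0,2],K[1,1]*u[1]+K[1,2]])
def snap(n,f=None):
    p=imaging.camera_params(n);im=imaging.camera(n)
    if f: cv2.imwrite("pics/"+f,im[:,:,::-1])
    return p,im
Z=dict(long_spring_grip=.05,long_spring_eye=.05,long_spring_hook=.014,pedal_hole=.052,pedal_post=.059,short_spring_grip=.05)
def find(n,p,names=Z):
    for t in names:
        for d in imaging.tip_of(n,t)[:4]:
            print(n,t,round(d["confidence"],2),np.round(d["pixel"]),np.round(atz(p,d["pixel"],Z[t]),4))
E
python3 - <<'E'
from h import *
o=get_obs();print(o)
ims=[]
for n in("scene","side","wrist"):
    p,im=snap(n,n+"0.png");ims.append(im);print(n,np.round(p["xyz"],3),np.round(rot(p)[:,2],2))
    find(n,p)
cv2.imwrite("pics/all.png",cv2.resize(np.vstack([np.hstack(ims[:2]),np.hstack([ims[2],ims[2]*0])]),(800,600))[:,:,::-1])
E
```

```text
pics
{'time': 0.0, 'q': array([ 1.07250213e+00,  5.28499327e-01,  1.43388586e+00, -1.57926240e-05,
        1.18137576e+00, -1.78469009e-01]), 'joint_velocities': array([-0.00057399, -0.0002728 ,  0.00225239,  0.0013234 , -0.00108992,
       -0.00114174]), 'joint_torque': array([-5.86665665e-04, -4.40046072e+01, -1.76592368e+01,  6.32880698e-02,
        5.80169039e-02, -1.37685188e-04]), 'position': array([0.19610814, 0.59267679, 0.22155648]), 'tool_rot': array([ 0.11186695,  0.69833449, -0.11331665,  0.69783527]), 'ft_force': array([-0.64089681,  0.21058742,  0.37063914]), 'moment': array([-0.01039345,  0.02807286,  0.01244836]), 'grip_width': 0.08712180465781186}
scene [ 0.81  -0.531  1.15 ] [-0.27  0.48 -0.83]
scene long_spring_grip 0.7 [246. 101.] [0.2377 0.3936 0.05  ]
scene long_spring_grip 0.57 [279. 182.] [0.4908 0.1455 0.05  ]
scene long_spring_eye 0.86 [275. 194.] [0.5006 0.1006 0.05  ]
scene long_spring_eye 0.75 [231.  97.] [0.1852 0.3859 0.05  ]
scene long_spring_hook 0.62 [284. 113.] [0.3669 0.4317 0.014 ]
scene long_spring_hook 0.41 [287. 154.] [0.4555 0.2755 0.014 ]
sce
[... 432 characters left out ...]
ye 0.81 [232. 202.] [0.5121 0.1034 0.05  ]
side long_spring_eye 0.74 [235. 210.] [0.4981 0.1363 0.05  ]
side long_spring_hook 0.58 [263. 307.] [0.3684 0.4426 0.014 ]
side long_spring_hook 0.53 [236. 253.] [0.4655 0.2743 0.014 ]
side pedal_hole 0.63 [175. 200.] [0.6759 0.1276 0.052 ]
side pedal_hole 0.2 [206. 158.] [ 0.6499 -0.1277  0.052 ]
side pedal_post 0.92 [205. 160.] [ 0.6468 -0.1029  0.059 ]
side short_spring_grip 0.45 [258. 159.] [ 0.4816 -0.1594  0.05  ]
wrist [0.117 0.62  0.385] [ 0.29 -0.1  -0.95]
wrist long_spring_grip 0.64 [142. 225.] [0.2166 0.4304 0.05  ]
wrist long_spring_eye 0.82 [123. 201.] [0.1782 0.4218 0.05  ]
wrist long_spring_hook 0.51 [195. 301.] [0.3731 0.4342 0.014 ]
```

View pics/all.png

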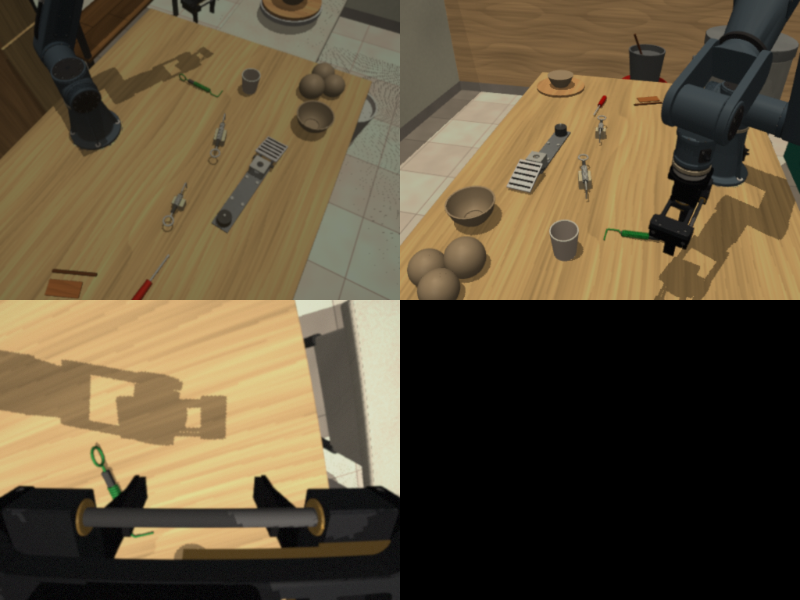

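```bash
python3 - <<'E'
import cv2
a=cv2.imread("pics/scene0.png")[60:330,160:400]
cv2.imwrite("pics/c1.png",cv2.resize(a,None,fx=2.2,fy=2.2,interpolation=cv2.INTER_CUBIC))
E
```

```text
(no output)
```

View pics/c1.png

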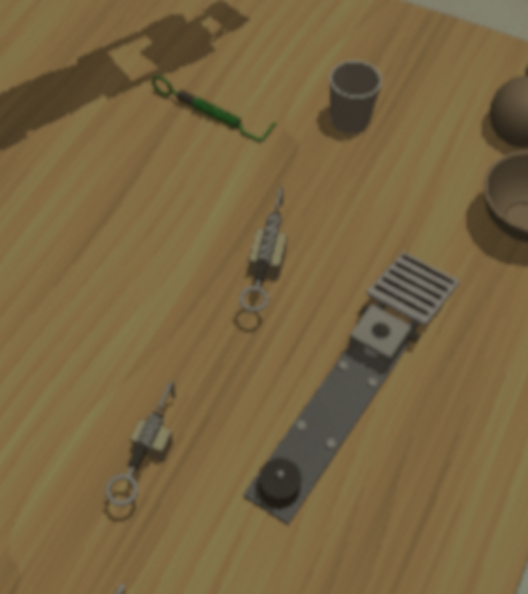

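Candidates in the scene image: a green look-alike at (246,101), excluded; a steel spring at (279,182), whose coil is clearly longer and whose eye–hook distance is about 0.18 m, so it is the long one; and a steel spring at (223,268), which is the short one. I choose (279,182). The hole is at (329,210) and the post at (286,279). Next I work out the approach.

```bash
cat >> h.py <<'E'
def plan(xyz,ax):
    "turn (deg, rotvec) to tool down with jaws across axis angle ax (rad), then shift (mm) in the final tool frame"
    o=get_obs();Rc=R.from_quat(o["tool_rot"]).as_matrix();best=None
    for s in(1,-1):
        y=s*np.array([-np.sin(ax),np.cos(ax),0]);x=np.array([0,0,-1.])
        Rt=np.c_[x,y,np.cross(x,y)];rv=np.degrees(R.from_matrix(Rc.T@Rt).as_rotvec())
        if best is None or np.linalg.norm(rv)<np.linalg.norm(best[0]): best=(rv,Rt)
    rv,Rt=best;sh=1000*Rt.T@(np.array(xyz)-o["position"])
    print("t",round(o["time"],2),"pos",o["position"].round(4),"turn",rv.round(2),"shift after turn",sh.round(1),"before",(1000*Rc.T@(np.array(xyz)-o["position"])).round(1),"q6",o["q"][5].round(2),"F",o["ft_force"].round(1),"w",round(o["grip_width"]*1000,1))
    return rv,sh
E
python3 -c "
from h import *
plan([.43,.22,.22],np.radians(-75)); print(R.from_quat(get_obs()['tool_rot']).as_matrix().round(2))"
```

```text
t 1.05 pos [0.1965 0.5933 0.2226] turn [56.68 -0.   -0.  ] shift after turn [  2.6 129.  421. ] before [   2.6 -281.   339.1] q6 -0.18 F [ 0.2 -0.5  0.4] w 86.9
[[ 0.    0.31  0.95]
 [ 0.    0.95 -0.31]
 [-1.    0.   -0.  ]]
```

```bash
python3 -m inch '[[60,[0,0,20],[9.45,0,0]],[60,[0,0,20],[9.45,0,0]],[60,[0,0,0],[9.45,0,0]],[60,[0,0,0],[9.45,0,0]],[60,[0,0,0],[9.45,0,0]],[60,[0,0,0],[9.45,0,0]],[60,[0,16,50],[0,0,0]],[60,[0,16,50],[0,0,0]],[60,[0,16,50],[0,0,0]],[60,[0,16,50],[0,0,0]],[60,[0,16,50],[0,0,0]],[60,[0,16,50],[0,0,0]]]' 50
python3 -c "
from h import *
plan([.50,.12,.20],np.radians(-75))"
```

```text
time: 2.55
position: [0.4002, 0.3039, 0.223]
tool_rot: [0.44, 0.555, -0.435, 0.556]
ft_force: [1.4, 0.4, -0.1]
grip_width: 0.0598
t 2.55 pos [0.4002 0.3039 0.223 ] turn [-1.48 -0.19 -0.34] shift after turn [ 23.   48.8 203.4] before [ 22.7  53.9 202.2] q6 0.19 F [ 1.4  0.4 -0.1] w 59.8
```

```bash
python3 -m inch '[[60,[5,11,46],[-1.5,0,0]],[60,[5,11,46],[0,0,0]],[60,[5,11,46],[0,0,0]],[60,[5,11,46],[0,0,0]],[60,[3,4,18],[0,0,0]],[60,[0,0,0],[0,0,0]]]'
python3 - <<'E'
from h import *
plan([.491,.146,.20],np.radians(-75))
p,im=snap("wrist","w1.png");find("wrist",p)
p2,_=snap("scene");
E
```

```text
time: 3.3
position: [0.504, 0.1121, 0.2006]
tool_rot: [0.436, 0.558, -0.428, 0.562]
ft_force: [-0.9, -0.1, 0.3]
grip_width: 0.0601
t 3.3 pos [0.504  0.1121 0.2006] turn [-0.28 -0.19 -0.68] shift after turn [  0.6  -3.8 -36.1] before [  0.7  -4.  -36.1] q6 -0.26 F [-0.9 -0.1  0.3] w 60.1
wrist long_spring_grip 0.72 [252. 154.] [0.496 0.139 0.05 ]
wrist long_spring_eye 0.86 [254. 191.] [0.5083 0.098  0.05  ]
wrist pedal_hole 0.8 [398. 203.] [0.6783 0.1275 0.052 ]
```

View pics/w1.png

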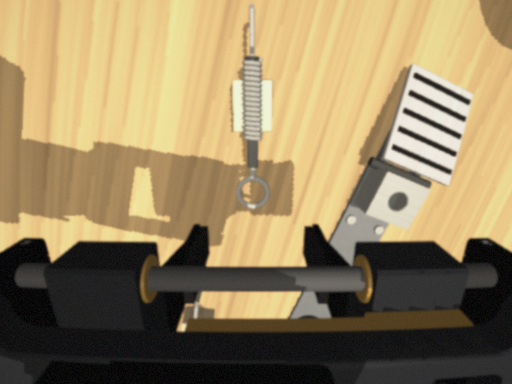

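```bash
python3 - <<'E'
from h import *
p=imaging.camera_params("wrist")
e=atz(p,[253,191],.05);c=atz(p,[252,57],.05);w=atz(p,[251.5,9],.06);g=atz(p,[252.3,154],.05)
for n,a in(("coilend",c),("wire end",w),("tab",g)): print(n,a.round(4),"dist",np.linalg.norm((e-a)[:2]).round(4),"ang",np.degrees(np.arctan2(*(e-a)[[1,0]])).round(2))
u=(e-w);u[2]=0;u/=np.linalg.norm(u)
t=e-.046*u;print("tab by eye",t); ax=np.arctan2(u[1],u[0]);t=(t+g)/2;t[2]=.032;print(t)
plan(t,ax)
E
```

```text
coilend [0.4693 0.2379 0.05  ] dist 0.1436 ang -74.81
wire end [0.4581 0.2783 0.06  ] dist 0.1855 ang -74.75
tab [0.4951 0.1409 0.05  ] dist 0.0432 ang -74.19
tab by eye [0.49482159 0.14371799 0.05      ]
[0.49498096 0.14233283 0.032     ]
t 3.7 pos [0.5034 0.1138 0.201 ] turn [-0.31 -0.16 -0.72] shift after turn [169.   -0.6 -29.8] before [169.1  -2.9 -29.3] q6 -0.26 F [-0.3  0.   0.4] w 59.9
```

```bash
python3 -m inch '[[45,[0,0,-28],[0,0,-0.5]],[45,[30,0,-2],[0,0,0]],[45,[40,0,0],[0,0,0]],[45,[40,0,0],[0,0,0]],[45,[20,0,0],[0,0,0]],[45,[0,0,0],[0,0,0]]]'
python3 - <<'E'
from h import *
plan([.4948,.1427,.032],np.radians(-74.8))
p,im=snap("wrist","w2.png");find("wrist",p,["long_spring_grip","long_spring_eye"])
E
```

```text
time: 4.45
position: [0.4977, 0.1477, 0.0697]
tool_rot: [0.433, 0.56, -0.426, 0.564]
ft_force: [0.5, 0.3, 0.4]
grip_width: 0.0449
t 4.45 pos [0.4977 0.1477 0.0697] turn [ 0.05 -0.11 -0.59] shift after turn [37.7 -4.1  4. ] before [37.7 -4.5  4.1] q6 -0.2 F [0.5 0.3 0.4] w 44.9
wrist long_spring_grip 0.95 [246. 237.] [0.4942 0.1387 0.05  ]
wrist long_spring_eye 0.78 [250. 289.] [0.5081 0.0967 0.05  ]
```

```bash
python3 -m inch '[[45,[10,-4,5],[0,0,0]],[45,[20,0,0],[0,0,0]],[45,[7.5,0,0],[0,0,0]],[45,[0,0,0],[0,0,0]]]'
python3 - <<'E'
from h import *
plan([.495,.1412,.032],np.radians(-74.8))
p,im=snap("wrist","w3.png")
E
```

```text
time: 5.1
position: [0.4996, 0.1412, 0.0359]
tool_rot: [0.435, 0.557, -0.423, 0.567]
ft_force: [0.4, -0.9, -0.4]
grip_width: 0.0449
t 5.1 pos [0.4996 0.1412 0.0359] turn [ 0.04  0.04 -1.25] shift after turn [ 3.9 -4.4 -1.2] before [ 3.8 -4.5 -1.2] q6 -0.21 F [ 0.4 -0.9 -0.4] w 44.9
```

View pics/w3.png

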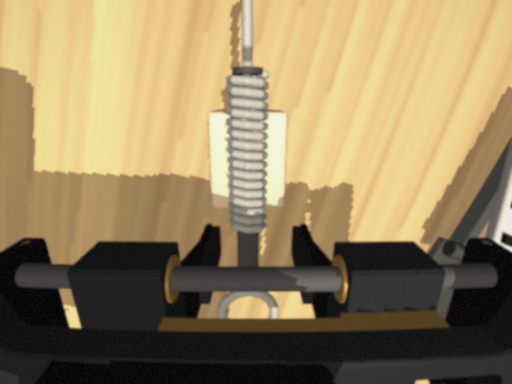

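The tab (column 248) sits between the fingers, whose midpoint is near column 256. That agrees with the 4.4 mm still to go in −y.

```bash
python3 -m inch '[[45,[3.5,-4.5,-1],[0,0,-1.2]],[45,[0,0,0],[0,0,0]],[0,[0,0,0],[0,0,0]],[0,[0,0,0],[0,0,0]],[0,[0,0,0],[0,0,0]],[0,[0,0,0],[0,0,0]]]' 50
python3 - <<'E'
from h import *
plan([.495,.1412,.032],np.radians(-74.8))
E
```

```text
time: 5.9
position: [0.4959, 0.1411, 0.0338]
tool_rot: [0.43, 0.561, -0.429, 0.563]
ft_force: [-1.0, -0.8, -0.0]
grip_width: 0.0129
t 5.9 pos [0.4959 0.1411 0.0338] turn [ 0.06  0.09 -0.16] shift after turn [ 1.8 -0.8 -0.3] before [ 1.8 -0.8 -0.3] q6 -0.2 F [-1.  -0.8 -0. ] w 12.9
```

```bash
python3 -m inch '[[0,[-30,0,0],[0,0,0]],[0,[-50,0,0],[0,0,0]],[0,[-50,0,0],[0,0,0]],[0,[-36,0,0],[0,0,0]],[0,[0,38,17],[0,0,0]],[0,[0,38,17],[0,0,0]],[0,[0,38,17],[0,0,0]],[0,[0,0,0],[7.5,0,0]],[0,[0,0,0],[7.5,0,0]],[0,[0,0,0],[7.5,0,0]],[0,[0,0,0],[0,0,0]]]'
python3 - <<'E'
from h import *
plan([.62,.12,.20],np.radians(-97))
p,im=snap("wrist","w4.png");find("wrist",p,["long_spring_grip","long_spring_eye","pedal_hole","pedal_post"])
E
```

```text
time: 7.28
position: [0.6188, 0.1208, 0.2019]
tool_rot: [-0.531, -0.465, 0.535, -0.464]
ft_force: [0.0, -0.8, -0.9]
grip_width: 0.0116
t 7.28 pos [0.6188 0.1208 0.2019] turn [-0.86  0.14  0.27] shift after turn [1.9 1.3 0.7] before [1.9 1.3 0.7] q6 0.15 F [ 0.  -0.8 -0.9] w 11.6
wrist long_spring_grip 0.9 [257. 257.] [0.6065 0.0189 0.05  ]
wrist pedal_hole 0.75 [306. 166.] [0.6769 0.1274 0.052 ]
```

View pics/w4.png

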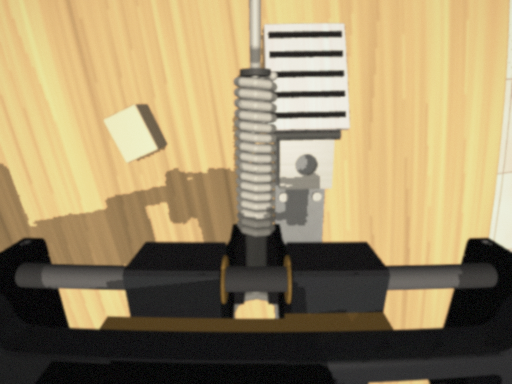

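```bash
python3 -m inch '[[0,[0,1,50],[-0.8,0,0]],[0,[0,2,50],[0,0,0]],[0,[0,2,50],[0,0,0]],[0,[0,2,50],[0,0,0]],[0,[0,2,25],[0,0,0]],[0,[0,0,0],[0,0,0]]]'
python3 - <<'E'
from h import *
plan([.60,-.115,.20],np.radians(-97))
p,im=snap("wrist","w5.png");find("wrist",p,["pedal_hole","pedal_post"])
o=get_obs();ps,im2=snap("scene","s5.png");find("scene",ps,["pedal_hole","pedal_post","long_spring_hook","long_spring_eye"])
pd,im3=snap("side","d5.png");find("side",pd,["pedal_hole","pedal_post","long_spring_hook","long_spring_eye"])
for q in(ps,pd): print(np.round(proj(q,[.677,.128,.052])),np.round(proj(q,[.647,-.113,.059])))
cv2.imwrite("pics/v5.png",cv2.resize(np.hstack([im,im2[100:340,160:400].repeat(2,0).repeat(2,1)[:384]]),(800,310))[:,:,::-1])
E
```

```text
time: 8.28
position: [0.6013, -0.1089, 0.2038]
tool_rot: [-0.527, -0.47, 0.528, -0.471]
ft_force: [-0.2, 0.5, -0.3]
grip_width: 0.0114
t 8.28 pos [ 0.6013 -0.1089  0.2038] turn [ 0.41  0.14 -0.04] shift after turn [ 3.8 -0.5  6.2] before [ 3.8 -0.6  6.2] q6 -0.24 F [-0.2  0.5 -0.3] w 11.4
wrist pedal_post 0.91 [298. 179.] [ 0.6496 -0.114   0.059 ]
scene pedal_hole 0.89 [333. 208.] [0.6714 0.135  0.052 ]
scene pedal_post 0.63 [288. 275.] [ 0.6482 -0.1138  0.059 ]
scene long_spring_hook 0.44 [303. 197.] [0.5726 0.1507 0.014 ]
scene long_spring_hook 0.39 [222. 270.] [ 0.4744 -0.1679  0.014 ]
scene long_spring_eye 0.52 [264. 250.] [ 0.5573 -0.0731  0.05  ]
side pedal_hole 0.74 [178. 200.] [0.6675 0.1284 0.052 ]
side pedal_post 0.62 [205. 159.] [ 0.6486 -0.1072  0.059 ]
side long_spring_hook 0.51 [262. 307.] [0.3691 0.4424 0.014 ]
side long_spring_hook 0.48 [201. 146.] [ 0.712  -0.2761  0.014 ]
side long_spring_eye 0.87 [349. 306.] [0.1809 0.4358 0.05  ]
side long_spring_eye 0.79 [217. 111.] [ 0.7079 -0.5145  0.05  ]
[334. 210.] [287. 275.]
[174. 200.] [206. 158.]
```

View pics/v5.png

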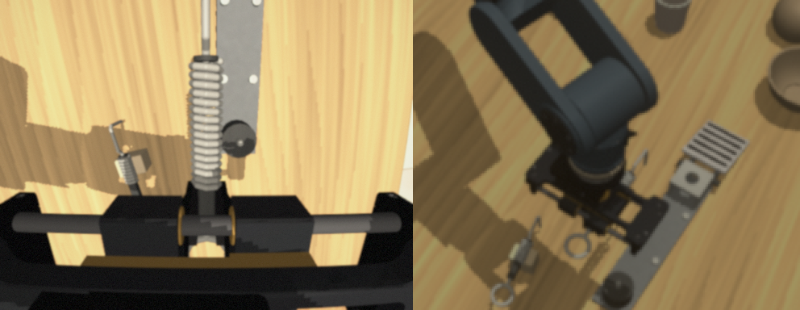

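```bash
python3 -c "
from h import *
plan([.6608,-.0151,.105],np.radians(-96.46))"
```

```text
t 8.93 pos [ 0.6013 -0.1066  0.2036] turn [ 0.06  0.13 -0.  ] shift after turn [ 98.6  48.9 -97.6] before [ 98.4  49.  -97.8] q6 -0.24 F [ 0.5  0.1 -1.3] w 11.7
```

```bash
python3 -m inch '[[0,[0,16.3,-32.5],[0,0,0]],[0,[0,16.3,-32.5],[0,0,0]],[0,[0,16.3,-32.5],[0,0,0]],[0,[40,0,0],[0,0,0]],[0,[40,0,0],[0,0,0]],[0,[18,0,0],[0,0,0]],[0,[0,0,0],[0,0,0]]]'
python3 - <<'E'
from h import *
plan([.6608,-.0151,.105],np.radians(-96.46))
o=get_obs();u=np.array([-.1125,-.9937,0])
tip=o["position"]-.144*u+[0,0,.0162-.036]
ps,im2=snap("scene","s6.png");find("scene",ps,["long_spring_hook","long_spring_eye","pedal_hole"])
pd,im3=snap("side","d6.png");find("side",pd,["long_spring_hook","long_spring_eye","pedal_hole"])
out=[]
for q,im in((ps,im2),(pd,im3)):
    t=proj(q,tip);h=proj(q,[.677,.128,.052]);print("tip",tip.round(4),t.round(1),"hole",h.round(1))
    c=h.astype(int)-[35,35];out.append(cv2.resize(im[c[1]:c[1]+70,c[0]:c[0]+70],(400,400),interpolation=cv2.INTER_CUBIC))
cv2.imwrite("pics/v6.png",np.hstack(out)[:,:,::-1])
E
```

```text
time: 9.8
position: [0.665, -0.0132, 0.1045]
tool_rot: [0.528, 0.469, -0.527, 0.473]
ft_force: [-0.5, 0.6, 0.0]
grip_width: 0.0115
t 9.8 pos [ 0.665  -0.0132  0.1045] turn [ 0.01  0.16 -0.29] shift after turn [-0.5 -4.   2.4] before [-0.5 -4.   2.4] q6 -0.07 F [-0.5  0.6  0. ] w 11.5
scene long_spring_hook 0.57 [335. 202.] [0.6638 0.1799 0.014 ]
scene long_spring_eye 0.71 [300. 250.] [ 0.6446 -0.0272  0.05  ]
scene long_spring_eye 0.65 [333. 211.] [0.6743 0.1272 0.05  ]
scene long_spring_eye 0.53 [232.  97.] [0.187  0.3863 0.05  ]
scene long_spring_eye 0.39 [222. 267.] [ 0.4828 -0.1715  0.05  ]
scene pedal_hole 0.91 [332. 210.] [0.6718 0.1253 0.052 ]
side long_spring_hook 0.59 [172. 188.] [0.7264 0.0138 0.014 ]
side long_spring_hook 0.44 [262. 307.] [0.3706 0.443  0.014 ]
side long_spring_eye 0.95 [347. 304.] [0.1844 0.4297 0.05  ]
side long_spring_eye 0.67 [191. 146.] [ 0.7249 -0.2033  0.05  ]
side pedal_hole 0.66 [176. 199.] [0.6743 0.1252 0.052 ]
tip [0.6812 0.1299 0.0847] [336.8 204.6] hole [333.8 210.4]
tip [0.6812 0.1299 0.0847] [171.9 190.6] hole [174.4 199.8]
```

View pics/v6.png

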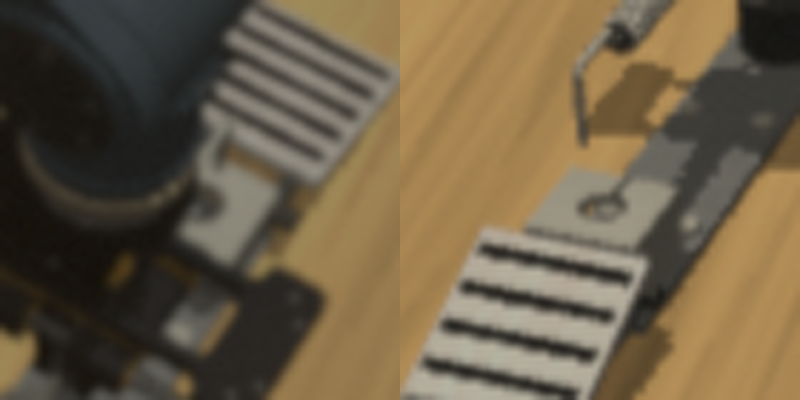

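```bash
python3 -m inch '[[0,[0,-4,0.5],[0,0,0]],[0,[15,0,0],[0,0,0]],[0,[11,0,0],[0,0,0]],[0,[0,0,0],[0,0,0]]]'
python3 - <<'E'
from h import *
plan([.6608,-.0151,.052],np.radians(-96.46))
o=get_obs();u=np.array([-.1125,-.9937,0])
tip=o["position"]-.144*u+[0,0,.0162-.036]
ps,im2=snap("scene","s7.png");pd,im3=snap("side","d7.png")
out=[]
for q,im in((ps,im2),(pd,im3)):
    t=proj(q,tip);h=proj(q,[.677,.128,.052]);print("tip",tip.round(4),t.round(1),"hole",h.round(1))
    c=h.astype(int)-[25,25];out.append(cv2.resize(im[c[1]:c[1]+50,c[0]:c[0]+50],(400,400),interpolation=cv2.INTER_CUBIC))
cv2.imwrite("pics/v7.png",np.hstack(out)[:,:,::-1])
E
```

```text
time: 10.7
position: [0.6621, -0.0136, 0.0793]
tool_rot: [0.529, 0.468, -0.526, 0.474]
ft_force: [0.1, 0.7, -1.0]
grip_width: 0.0119
t 10.7 pos [ 0.6621 -0.0136  0.0793] turn [ 0.    0.18 -0.56] shift after turn [27.3 -1.1  1.6] before [27.3 -1.4  1.6] q6 -0.07 F [ 0.1  0.7 -1. ] w 11.9
tip [0.6783 0.1295 0.0595] [334.7 208.9] hole [333.8 210.4]
tip [0.6783 0.1295 0.0595] [173.6 197.9] hole [174.4 199.8]
```

View pics/v7.png

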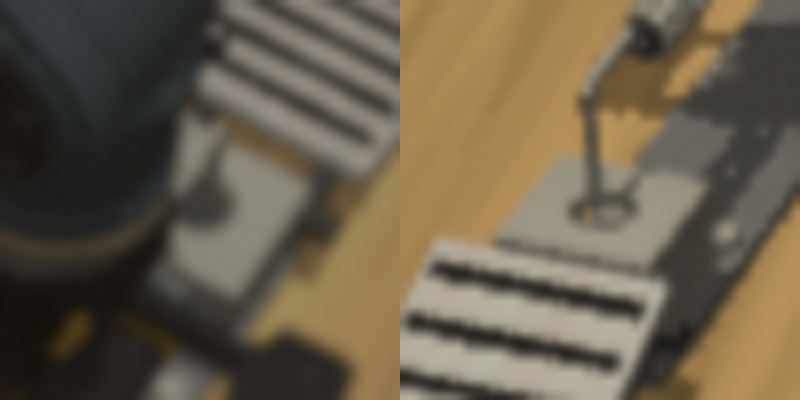

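```bash
python3 -m inch '[[0,[2,-1.2,2],[0,0,0]],[0,[6,0,0],[0,0,0]],[0,[5,0,0],[0,0,0]],[0,[4,0,0],[0,0,0]],[0,[0,0,0],[0,0,0]]]'
python3 -c "
from h import *
plan([.6608,-.0151,.052],np.radians(-96.46))"
```

```text
time: 11.42
position: [0.6622, -0.0159, 0.0627]
tool_rot: [0.53, 0.467, -0.525, 0.475]
ft_force: [0.4, -0.4, -0.7]
grip_width: 0.0114
t 11.43 pos [ 0.6622 -0.0159  0.0627] turn [ 0.    0.19 -0.75] shift after turn [10.7 -1.5 -0.7] before [10.7 -1.6 -0.7] q6 -0.08 F [ 0.4 -0.4 -0.7] w 11.4
```

```bash
python3 -m inch '[[0,[5,-0.8,0],[0,0,0]],[0,[4,-0.5,0],[0,0,0]],[0,[0,0,0],[0,0,0]],[0,[0,0,0],[0,0,0]]]'
python3 - <<'E'
from h import *
e=np.array([.6496,-.114]);u=np.array([-.1125,-.9937])
plan([*(e-.046*u),.054],np.radians(-96.46))
E
```

```text
time: 11.92
position: [0.661, -0.0158, 0.0531]
tool_rot: [0.53, 0.467, -0.525, 0.475]
ft_force: [0.1, 0.0, -0.4]
grip_width: 0.0118
t 11.93 pos [ 0.661  -0.0158  0.0531] turn [ 0.01  0.19 -0.76] shift after turn [-0.9 -0.3 52.9] before [-0.7 -0.3 52.9] q6 -0.08 F [ 0.1  0.  -0.4] w 11.8
```

```bash
python3 -m inch '[[0,[0,0,8],[0,0,-0.4]],[0,[0,0,10],[0,0,-0.3]],[0,[0,0,10],[0,0,0]],[0,[0,0,10],[0,0,0]],[0,[0,0,8],[0,0,0]],[0,[0,0,5],[0,0,0]],[0,[0,0,0],[0,0,0]]]'
python3 - <<'E'
from h import *
e=np.array([.6496,-.114]);u=np.array([-.1125,-.9937])
plan([*(e-.046*u),.054],np.radians(-96.46))
E
```

```text
time: 12.8
position: [0.6544, -0.0672, 0.0529]
tool_rot: [0.528, 0.471, -0.528, 0.47]
ft_force: [0.5, 4.5, -1.1]
grip_width: 0.0114
t 12.8 pos [ 0.6544 -0.0672  0.0529] turn [-0.13 -0.11  0.07] shift after turn [-1.1  0.5  1. ] before [-1.1  0.5  1. ] q6 -0.16 F [ 0.5  4.5 -1.1] w 11.4
```

```bash
python3 - <<'E'
from h import *
o=get_obs();u=np.array([-.1125,-.9937,0]);eye=o["position"]+.046*u+[0,0,.0162]
out=[]
for n in("scene","side"):
    q,im=snap(n);t=proj(q,eye);h=proj(q,[.6496,-.114,.059]);print(n,"eye",eye.round(4),t.round(1),"post",h.round(1))
    find(n,q,["long_spring_eye","pedal_post"])
    c=h.astype(int)-[25,25];out.append(cv2.resize(im[c[1]:c[1]+50,c[0]:c[0]+50],(400,400),interpolation=cv2.INTER_CUBIC))
cv2.imwrite("pics/v8.png",np.hstack(out)[:,:,::-1])
E
```

```text
scene eye [ 0.6492 -0.1129  0.0691] [288.3 273.7] post [288.1 275.6]
scene long_spring_eye 0.58 [289. 271.] [ 0.6434 -0.0979  0.05  ]
scene pedal_post 0.62 [285. 278.] [ 0.6452 -0.1223  0.059 ]
side eye [ 0.6492 -0.1129  0.0691] [205.4 155.4] post [205.4 158. ]
side long_spring_eye 0.89 [347. 307.] [0.1839 0.439  0.05  ]
side long_spring_eye 0.69 [202. 152.] [ 0.6771 -0.1686  0.05  ]
side pedal_post 0.82 [206. 158.] [ 0.6491 -0.1139  0.059 ]
```

View pics/v8.png

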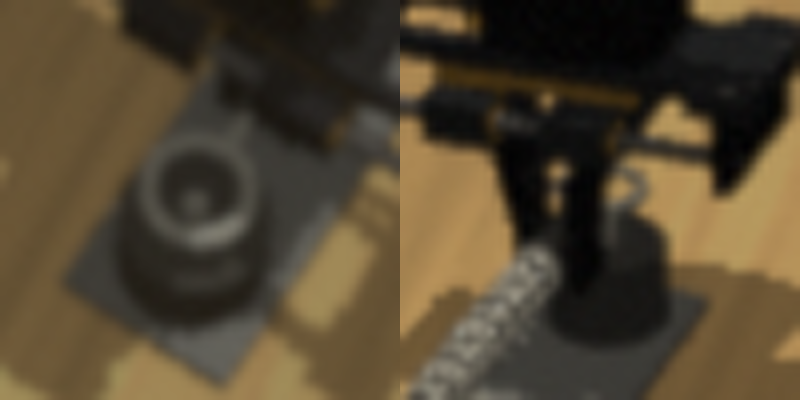

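Scene crop: the ring's centre is at (200,187) and the post's highlight at (197,203), which matches the predicted offset. The eye is centred over the post, so I press it down.

```bash
python3 -m inch '[[0,[6,0,1],[0,0,0]],[0,[6,0,0],[0,0,0]],[0,[5,0,0],[0,0,0]],[0,[3,0,0],[0,0,0]],[0,[0,0,0],[0,0,0]]]'
python3 - <<'E'
from h import *
e=np.array([.6496,-.114]);u=np.array([-.1125,-.9937])
plan([*(e-.046*u),.032],np.radians(-96.46))
E
```

```text
time: 13.72
position: [0.6555, -0.067, 0.0342]
tool_rot: [0.529, 0.471, -0.527, 0.47]
ft_force: [0.3, 4.5, 0.8]
grip_width: 0.0114
t 13.72 pos [ 0.6555 -0.067   0.0342] turn [-0.06 -0.15 -0.07] shift after turn [ 2.2 -0.6  1.4] before [ 2.2 -0.6  1.4] q6 -0.16 F [0.3 4.5 0.8] w 11.4
```

```bash
python3 -m inch '[[0,[1.5,0,0],[0,0,0]],[0,[1.5,0,0],[0,0,0]],[0,[0,0,-4],[0,0,0]],[0,[0,0,-4],[0,0,0]],[0,[0,0,-2],[0,0,0]],[0,[0,0,0],[0,0,0]]]'
```

```text
time: 14.48
position: [0.6573, -0.0591, 0.0341]
tool_rot: [0.527, 0.47, -0.527, 0.473]
ft_force: [-0.8, 3.0, 2.9]
grip_width: 0.0116
```

```bash
python3 -m inch '[[40,[0,0,0],[0,0,0]],[40,[0,0,0],[0,0,0]],[40,[0,0,0],[0,0,0]],[40,[-10,0,0],[0,0,0]],[40,[-30,0,0],[0,0,0]],[40,[-50,0,0],[0,0,0]],[40,[-50,0,0],[0,0,0]],[40,[0,0,-40],[0,0,0]],[40,[0,0,-40],[0,0,0]],[40,[0,0,-40],[0,0,0]],[40,[0,0,0],[0,0,0]]]'
python3 - <<'E'
from h import *
out=[]
for n in("scene","side","wrist"):
    q,im=snap(n,n+"9.png")
    find(n,q,["long_spring_eye","long_spring_hook","long_spring_grip","short_spring_grip"])
    if n!="wrist":
        h=proj(q,[.6496,-.114,.059]);k=proj(q,[.677,.128,.052]);c=((h+k)/2).astype(int)-[50,50]
        out.append(cv2.resize(im[c[1]:c[1]+100,c[0]:c[0]+100],(400,400),interpolation=cv2.INTER_CUBIC))
cv2.imwrite("pics/v9.png",np.hstack(out)[:,:,::-1])
E
```

```text
time: 15.85
position: [0.673, 0.0595, 0.1831]
tool_rot: [0.529, 0.466, -0.527, 0.475]
ft_force: [-0.1, -1.0, 0.7]
grip_width: 0.04
scene long_spring_eye 0.8 [291. 276.] [ 0.6555 -0.1075  0.05  ]
scene long_spring_eye 0.7 [234.  99.] [0.1991 0.3806 0.05  ]
scene long_spring_hook 0.61 [286. 115.] [0.3778 0.4268 0.014 ]
scene long_spring_hook 0.58 [330. 215.] [0.6669 0.1317 0.014 ]
scene long_spring_hook 0.48 [292. 274.] [ 0.6503 -0.0884  0.014 ]
scene long_spring_grip 0.72 [244. 100.] [0.2317 0.3958 0.05  ]
scene long_spring_grip 0.65 [298. 260.] [ 0.6529 -0.0586  0.05  ]
scene short_spring_grip 0.88 [223. 267.] [ 0.4835 -0.1695  0.05  ]
scene short_spring_grip 0.29 [288. 279.] [ 0.6515 -0.1196  0.05  ]
side long_spring_eye 0.88 [348. 304.] [0.1826 0.4297 0.05  ]
side long_spring_eye 0.75 [198. 161.] [ 0.6729 -0.1066  0.05  ]
side long_spring_hook 0.56 [261. 308.] [0.3716 0.4453 0.014 ]
side long_spring_grip 0.9 [327. 301.] [0.2294 0.4295 0.05  ]
side long_spring_grip 0.82 [198. 168.] [ 0.6618 -0.0636  0.05  ]
wrist long_spring_eye 0.75 [251. 303.] [ 0.6503 -0.101   0.05  ]
wrist long_spring_grip 0.8 [251. 276.] [ 0.6556 -0.0612  0.05  ]
wrist long_spring_grip 0.39 [251. 304.] [ 0.6504 -0.1037  0.05  ]
```

View pics/v9.png

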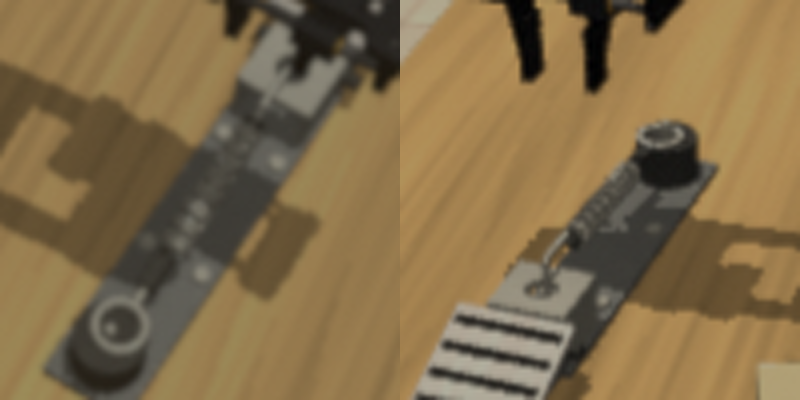

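The view shows the hook down in the hole, the coil stretched, and the eye lying around the post on the pedestal. The short spring has not moved, and the gripper is clear.

```bash
python3 -c "
from rig import robot,get_obs
print(get_obs()['joint_velocities'].round(3));print(robot.hand_in())"
```

```text
[ 0.002 -0.002 -0.    -0.001  0.003 -0.001]
the job is handed in; nothing more can be done
None
```

The long spring is fitted and I handed the job in at about 16 s of the 43 s allowed; the hand-in reports no verdict. I gripped the spring by its tab, dropped the hook through the bracket hole, stretched the spring (4.5 N pull measured) and pressed the eye down over the post. Then I let go and backed off about 15 cm.

**Last checks:**
- **Hook and eye:** the final scene and side pictures show the hook leg in the hole, the coil stretched, and the ring around the post on its pedestal. The eye came out about 11–13 mm from the post centre in the wrist view and about 9 mm in the scene view. About 9 mm is expected when it bears on the post, and the limit is 14 mm.
- **Short spring:** it shows within about 2 mm of where it started.
- **Disagreement:** the side camera's network put the eye about 2 cm off. I discounted this because the side picture itself shows the ring on the post.
- **Not measured:** I did not measure the hook tip's final depth under the bracket. It follows from the spring's geometry and the eye resting on the pedestal (2.9 N upward just before release).

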